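# Hang the scoop on the slanted peg

### The job

First take the pepper mill away from in front of the peg stand and stand it upright in the gap on the lazy Susan. Then lift the metal scoop out of its caddy by the end of its handle, set it down upright on the bare counter and let go, take it again by its cup, and hang it by the hole in its handle on the slanted peg, well down in the lower half of the peg. Leave it hanging freely and knock nothing over.

Things in the scene. Friction and masses are not known exactly. Their poses are not given: they have to be found in the camera images.
- mill: loose pepper mill of dark wood, upright, 123 mm tall, about 0.2 kg; foot 52 mm across, waist 32 mm, above it a cylindrical head 42 mm across from 70 to 104 mm high (grip there), small knob on top. Origin: centre of its underside; z up. It stands about 143 mm in front of the stand's post, in the way of the scoop and the gripper when hanging
- susan_plate: round wooden turntable plate, 260 mm across, 10 mm thick, top surface 22 mm above the counter; it turns about its own upright axis with slight friction. Origin: centre of the plate's underside (12 mm above the counter)
- susan_gap (a point): point on the plate's top surface in the middle of the free gap, 65 mm from the plate's centre; nothing stands within 75 mm of it
- jar_a: bystander: loose amber glass spice jar with a chrome cap, 42 mm across, 75 mm tall, on the turntable. Origin: centre of underside
- jar_b: bystander: a jar like jar_a
- jar_c: bystander: a jar like jar_a
- cellar: bystander: loose white ceramic salt cellar with a lid knob, 64 mm across, 55 mm tall, on the turntable. Origin: centre of underside
- caddy: fixed white ceramic caddy, square, 78 mm outside, 66 mm inside, inner floor 6 mm high; three walls 75 mm high, the front wall (its -x side) only 34 mm. Origin: centre of underside, z up
- scoop: loose steel scoop, about 0.1 kg: upright round cup 54 mm across, 44 mm tall; at its rim (38 to 44 mm up) a level flat handle along the body's own -x: neck 22 mm wide, then a square plate 36 x 36 mm, 48 to 84 mm from the cup's axis, with an 18 mm hole through it along z. It starts in the caddy, handle over the low front; 6 mm to the walls, no room for fingers. Origin: centre of the cup's underside
- scoop_eye (a point): centre of the hole in the scoop's handle, 66 mm from the cup's axis, 41 mm above the underside; axes as the scoop's (z along the hole)
- scoop_cup (a point): point on the scoop's cup axis 22 mm above its underside (mid-height of the cup)
- stand: fixed steel stand: foot disc 110 mm across and 12 mm high, upright post 14 mm thick, ball top at 223 mm. Origin: centre of underside; the peg leans out towards the stand's own -x
- peg: straight steel peg, 9 mm thick, round end, leaving the post 105 mm above the counter, slanting up at 50 degrees. Origin: on the post's axis; z runs out along the peg to the tip at 110 mm, y is level. Hang the hole 15 to 55 mm along z; handle square to the peg, cup on the side away from the post, all is clear from 32 mm up. A gripper at the handle's end would meet the peg's tip; at the cup not
- peg_tip (a point): outer end of the peg
Things that resemble listed ones, but are neither listed nor needed, are in the scene too. There is more than one size of the mill; the one meant has the size given above.

How it is judged:
By the outcome, as a careful person would: the job done as asked, in the order asked, and still so for the second after the job is handed in, with the robot touching nothing.
It also fails if it takes over 72 s, if anything falls off the work surface, if the arm or the gripper's body presses on something with over 40 N, if the wrist force passes 120 N, or if a joint passes its speed limit or range.

### The arm

A 6-joint arm with a two-finger parallel gripper is mounted at the origin on the work surface. World frame = base frame: x ahead of the robot, y to its left, z up, the work surface at z = 0. Lengths are in m, angles in rad, forces in N, time in s.
With the tool pointing down it reaches from about 0.3 to 0.85 m from the base axis. Payload 4.2 kg.
Tool frame: the origin (TCP) lies midway between the tips of the shut fingers; the grasp point (between the pads) lies 19 mm behind it; z points along the fingers, y is the line along which they close (so a half turn about z gives the same grasp; the last joint's range is limited). The gripper opens to 91 mm and grips with 3 to 60 N. Pads are 32 mm wide; open, the fingers measure 118 mm over their backs; the gripper's body (76 mm by 178 mm) begins 60 mm behind the grasp point.
Start: joints at [1.118, 0.32, 1.565, -0, 1.257, -0.02], TCP at [0.241, 0.522, 0.214] pointing down, gripper open.
Joint ranges: [-3.11, 3.11], [-0.84, 2.01], [0.21, 2.61], [-1.34, 4.49], [0.05, 2.63], [-2.56, 2.56]. Speed limits (rad/s): [2.57, 2.57, 3.14, 3.14, 3.14, 3.14].

### API

Orientations are given as [roll, pitch, yaw] about the fixed x, y, z axes, in that order (R = Rz(yaw) Ry(pitch) Rx(roll)).
In Python, from workcell import env gives the robot as it stands. Calls block until the motion is done:
- env.move_ptp(position, orientation): joint-space move of the TCP to a pose.
- env.move_linear(position, v=0.15, rotation=None): straight line of the TCP; rotation=None keeps the orientation; v is the mean speed in m/s.
- env.move_j(angles): joint-space move.
- env.gripper_to(opening, force=None): finger opening in m; force is the grip in N (None keeps the last); returns when the fingers have stopped.
- env.pause(seconds).
- env.ik(position, orientation): joint angles nearest the present ones, or None.
- env.get_obs(): the state.
- env.snapshot(name): name is "side" or "top" or "wrist"; returns the picture (420x560x3 uint8, blue, green, red); there is no depth.
- env.camera_info(name): a dict with "camera_matrix" (3x3 intrinsics, pixels), "D" ([k1, k2, p1, p2, k3] as OpenCV has them; the pictures are not rectified), "camera_from_world" (4x4, takes a point from world to camera coordinates). Camera axes: x right, y up, looking along -z (the intrinsics and any distortion apply to the point x, -y, -z); pixel columns grow to the right and rows downward; lengths in m; the calibration is good to about 2 mm. A picture is of the moment at which its call begins: read the wrist's pose just before it. camera_info takes no time and is no camera call; for the wrist camera it gives the pose at the moment of the call.
A pose or a line that the arm cannot do raises env.PlanningError and nothing moves.
- env.finish_job(): hands the job in; it is judged then, once.
The state is a dict: "time": time; "joints": joint angles; "dq": joint speeds; "tau": joint torques, N m; "eef_pos": TCP position; "tcp_rot": TCP orientation; "ft_force": force on the tool from outside, world axes, zero at the start; "ft_torque": the same for the moment, N m; "grip_width": finger opening in m; "gripper_force": force on a finger pad.
Only numpy, scipy, OpenCV 4.12 (cv2) and the standard library are available. Lean on these libraries where they do the work, as an engineer would, in place of code of your own. Each camera call takes 0.05 s, during which the arm holds its last target. There are 200 camera calls.

## Working session

There is one attempt and no reset: what is moved stays moved. The work goes in short steps, each a Python script; the robot and the scene stay as the last script left them, time stands still between calls to the robot, and variables do not carry over. Pictures are saved under pics/ and viewed, at most 10 in all, crops included, and the job is handed in when it is done.

```bash
ls; mkdir -p pics; python3 - <<'E'
from workcell import env
import cv2,numpy as np
for n in("top","side","wrist"):
    i=env.camera_info(n); print(n,np.round(i["camera_matrix"],1).tolist(),i["D"],np.round(i["camera_from_world"],3).tolist())
    cv2.imwrite(f"pics/{n}0.png",env.snapshot(n))
a=cv2.imread("pics/top0.png");cv2.imwrite("pics/top0b.png",cv2.resize(a,(800,600),interpolation=cv2.INTER_CUBIC))
a=cv2.imread("pics/side0.png");cv2.imwrite("pics/side0b.png",cv2.resize(a,(800,600),interpolation=cv2.INTER_CUBIC))
print(env.get_obs()["tcp_rot"],env.get_obs()["time"])
E
```

```text
pics
top [[515.7, 0.0, 264.6], [0.0, 515.7, 210.1], [0.0, 0.0, 1.0]] [0.04780178 0.         0.         0.         0.        ] [[-0.028, -1.0, -0.004, -0.025], [0.996, -0.028, 0.082, -0.57], [-0.082, -0.002, 0.997, -1.35], [0.0, 0.0, 0.0, 1.0]]
side [[435.4, 0.0, 277.6], [0.0, 435.4, 209.8], [0.0, 0.0, 1.0]] [0.02856843 0.         0.         0.         0.        ] [[0.997, -0.079, 0.005, -0.57], [0.053, 0.706, 0.706, -0.086], [-0.059, -0.704, 0.708, -1.143], [0.0, 0.0, 0.0, 1.0]]
wrist [[297.1, 0.0, 279.6], [0.0, 297.1, 213.7], [0.0, 0.0, 1.0]] [0.00669147 0.         0.         0.         0.        ] [[0.42, 0.908, -0.002, -0.573], [-0.869, 0.401, -0.291, 0.033], [-0.263, 0.124, 0.957, -0.392], [0.0, 0.0, 0.0, 1.0]]
[-3.14023787e+00 -7.75316407e-06  2.70881129e+00] 0.15
```

View pics/top0b.png

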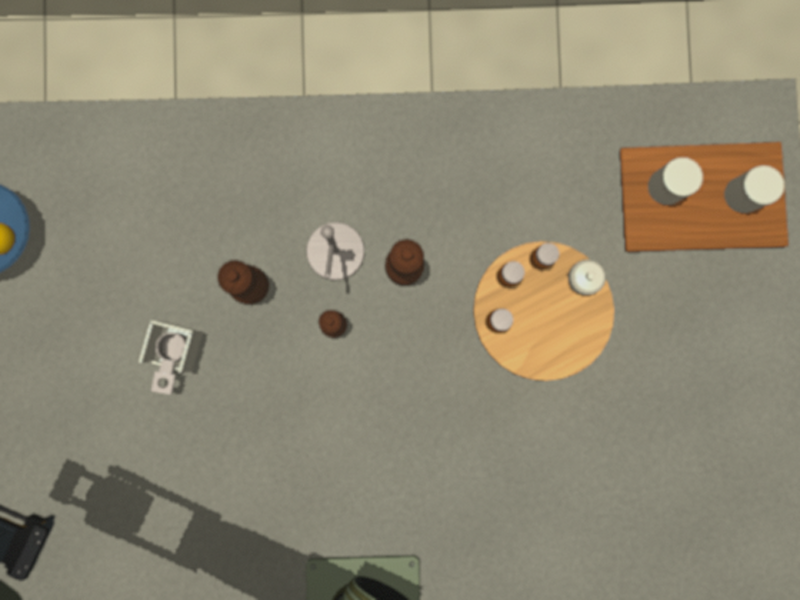

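View pics/side0b.png

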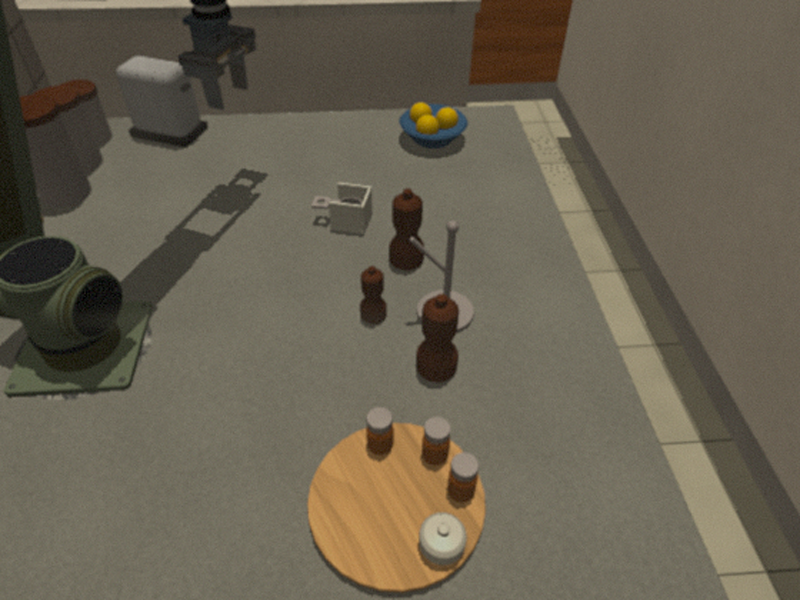

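The top picture (800x600 scale) shows three things that could be the mill: large mills at (237,277) and (406,255), and a small one at (332,323), directly in front of the stand at (335,250). The scoop is in its caddy at (172,347) with its eye at about (163,383). The Susan's centre is (544,311) and its free side is at the lower right. I choose the small mill, and will check its height in a close crop.

```bash
python3 - <<'E'
import cv2,numpy as np
t=cv2.imread("pics/top0.png");s=cv2.imread("pics/side0.png")
def crop(im,x,y,w,h,W,H): return cv2.resize(im[y:y+h,x:x+w],(W,H),interpolation=cv2.INTER_CUBIC)
A=crop(t,200,140,80,100,320,400) # x4
A=crop(t,200,145,80,100,400,500)
B=crop(s,245,150,100,125,400,500)
cv2.imwrite("pics/c1.png",np.hstack([A,B]))
A=crop(t,90,215,60,75,400,500)
B=crop(s,210,120,60,75,400,500)
cv2.imwrite("pics/c2.png",np.hstack([A,B]))
E
```

```text
(no output)
```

View pics/c1.png

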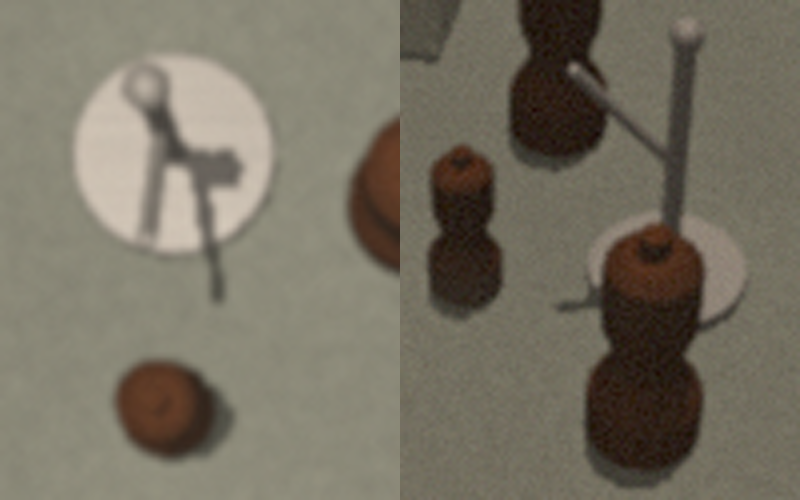

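View pics/c2.png

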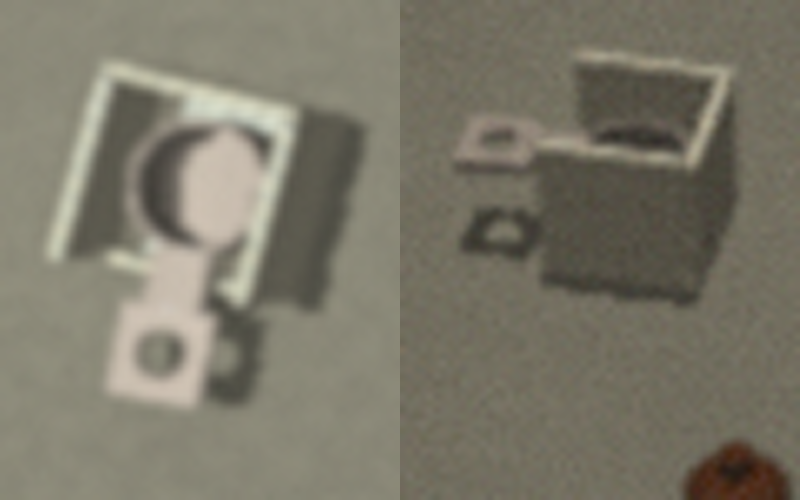

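The crops confirm the choice: the small mill has its knob at (162,405) top and (62,155) side. The peg tip is at (149,236) top and (172,68) side, and the scoop eye at (161,353) top and (98,140) side. Next I triangulate.

```bash
cat > h.py <<'E'
import numpy as np,cv2
from workcell import env
def ray(n,uv,info=None):
    i=info or env.camera_info(n)
    p=cv2.undistortPoints(np.array([[uv]],float),np.array(i["camera_matrix"]),np.array(i["D"]))[0,0]
    T=np.array(i["camera_from_world"]);R=T[:3,:3]
    d=R.T@np.array([p[0],-p[1],-1]);return -R.T@T[:3,3],d/np.linalg.norm(d)
def atz(n,uv,z,info=None):
    c,d=ray(n,uv,info);return c+d*(z-c[2])/d[2]
def proj(n,P,info=None):
    i=info or env.camera_info(n);T=np.array(i["camera_from_world"])
    q=(np.asarray(P,float).reshape(-1,3)@T[:3,:3].T+T[:3,3])*[1,-1,-1]
    return cv2.projectPoints(q,np.zeros(3),np.zeros(3),np.array(i["camera_matrix"]),np.array(i["D"]))[0][:,0]
def tri(*rs):
    A=0;b=0;
    for c,d in rs:
        M=np.eye(3)-np.outer(d,d);A=A+M;b=b+M@c
    P=np.linalg.solve(A,b);return P,[np.linalg.norm((np.eye(3)-np.outer(d,d))@(P-c))*1e3 for c,d in rs]
E
python3 - <<'E'
from h import *
np.set_printoptions(precision=4,suppress=True)
f=lambda x,y,s,ox,oy:((x+.5)/s-.5+ox,(y+.5)/s-.5+oy)
t1=lambda x,y:f(x,y,5,200,145)
s1=lambda x,y:f(x,y,4,245,150)
t2=lambda x,y:f(x,y,400/60,90,215)
s2=lambda x,y:f(x,y,400/60,210,120)
T=lambda p:ray("top",p);S=lambda p:ray("side",p)
print("mill",*tri(T(t1(162,405)),S(s1(62,155))), atz("top",t1(162,405),.12))
print("ball",*tri(T(t1(146,84)),S(s1(287,32))))
print("disc",atz("top",t1(173,154),.012))
print("tip",*tri(T(t1(149,238)),S(s1(172,68))))
print("eye",*tri(T(t2(161,353)),S(s2(98,140))))
for c in((118,298),(106,392),(200,408),(215,312)):print("plate",atz("top",t2(*c),.05))
for c in((105,63),(299,108),(52,260),(242,303)):print("caddy",atz("top",t2(*c),.075))
print("cupc",atz("top",t2(198,185),.05))
g=lambda x,y:(( x+.5)*.7-.5,(y+.5)*.7-.5)
C=atz("top",g(544,311),.022)[:2];print("susan",C)
J=[atz("top",g(*p),h)[:2] for p,h in(((501,320),.097),((512,272),.097),((545,255),.097),((588,275),.08))];print(J)
best=[(min(np.linalg.norm(C+.065*np.array([np.cos(a),np.sin(a)])-j) for j in J),a) for a in np.linspace(-3.14,3.14,361)]
m,a=max(best);print("gap",m,a,C+.065*np.array([np.cos(a),np.sin(a)]))
E
```

```text
mill [0.5275 0.0402 0.12  ] [np.float64(2.2384710083189105), np.float64(2.2384710083189847)] [0.5252 0.0401 0.12  ]
ball [0.6686 0.038  0.2136] [np.float64(0.1694794423635498), np.float64(0.16947944236356646)]
disc [0.6664 0.0382 0.012 ]
tip [0.5997 0.04   0.1881] [np.float64(0.5756428257908459), np.float64(0.5756428257908861)]
eye [0.4298 0.3521 0.0485] [np.float64(0.3416899825188203), np.float64(0.3416899825187053)]
plate [0.4512 0.3682 0.05  ]
plate [0.4152 0.3728 0.05  ]
plate [0.4079 0.3367 0.05  ]
plate [0.4446 0.3309 0.05  ]
caddy [0.5408 0.3653 0.075 ]
caddy [0.5215 0.2917 0.075 ]
caddy [0.4664 0.3854 0.075 ]
caddy [0.448  0.3137 0.075 ]
cupc [0.4939 0.3373 0.05  ]
susan [ 0.5409 -0.3485]
[array([ 0.5226, -0.2559]), array([ 0.6068, -0.2788]), array([ 0.6353, -0.338 ]), array([ 0.5995, -0.4164])]
gap 0.1250787656753195 -2.738777777777778 [ 0.4811 -0.3739]
```

```bash
python3 - <<'E'
from h import *
from math import pi
np.set_printoptions(precision=3,suppress=True)
print("mill",env.ik([.526,.04,.068],[pi,0,pi]),"gap",env.ik([.48,-.375,.1],[pi,0,pi-.5]),"scoop",env.ik([.43,.35,.03],[pi,0,pi-.2]),"set",env.ik([.436,.08,.03],[pi,0,0]),"cup",env.ik([.37,.08,.005],[pi,0,pi]))
from scipy.spatial.transform import Rotation as Ro
p=np.array([-.6428,0,.766]);x=np.array([-.766,0,-.6428])
R=np.c_[x,np.cross(-p,x),-p];e=Ro.from_matrix(R).as_euler('xyz');print(e)
for s in(.16,.035):
    eye=np.array([.667,.038,.105])+s*p; tcp=eye+.066*x-.019*p-.019*p
    print(s,tcp,env.ik(tcp,e))
env.move_ptp([.40,.04,.24],[pi,0,pi])
cv2.imwrite("pics/w1.png",env.snapshot("wrist"))
np.save("w1.npy",env.camera_info("wrist"),allow_pickle=True)
print(env.get_obs()["time"],env.get_obs()["eef_pos"])
E
```

```text
mill [ 0.054  0.385  1.877  0.     0.88  -1.517] gap [-0.682  0.461  1.646  0.     1.035 -1.753] scoop [ 0.662  0.467  1.854  0.     0.82  -0.708] set [ 0.156  0.331  2.107 -0.     0.704  1.726] cup [ 0.183  0.3    2.273  0.     0.569 -1.388]
[3.142 0.698 3.142]
0.16 [0.538 0.038 0.156] [ 0.082  0.088  2.283 -0.617  0.091 -0.893]
0.035 [0.618 0.038 0.06 ] [0.066 0.375 2.241 3.383 0.177 1.383]
2.0417 [0.4   0.041 0.24 ]
```

View pics/w1.png

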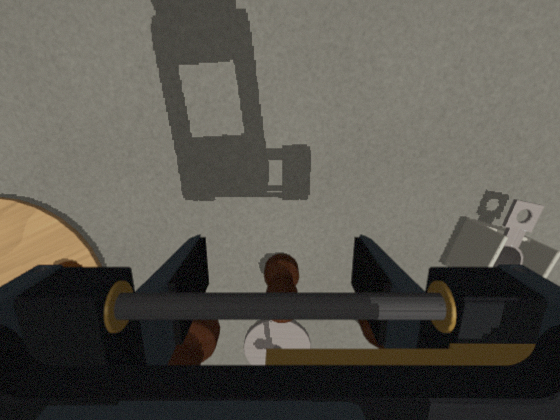

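The picture shows the mill knob at (283,275) between the fingers, the stand foot at (277,342), and the scoop's eye at (524,215). Now I move the mill.

```bash
python3 - <<'E'
from h import *
from math import pi
D=[pi,0,pi]
def st(m):
    o=env.get_obs();print(m,round(o["time"],2),o["eef_pos"].round(4),round(o["grip_width"],4),np.round(o["gripper_force"],1),np.round(o["ft_force"],1))
info=np.load("w1.npy",allow_pickle=True).item()
print("mill wrist",atz("wrist",(283,262),.123,info),"eye",atz("wrist",(524,215),.05,info))
env.move_linear([.526,.04,.20],v=.25)
env.move_linear([.526,.04,.068],v=.15)
env.gripper_to(.03,25); st("grip")
env.move_linear([.526,.04,.20],v=.15); st("lift")
if env.get_obs()["grip_width"]<.03: raise SystemExit
env.move_linear([.42,.04,.24],v=.25)
env.move_ptp([.4825,-.377,.22],[pi,0,pi-.68])
env.move_linear([.4825,-.377,.125],v=.15)
cv2.imwrite("pics/t1.png",env.snapshot("top"));cv2.imwrite("pics/s1.png",env.snapshot("side"))
st("over")
env.move_linear([.4825,-.377,.0905],v=.05);st("down")
env.gripper_to(.08); st("rel")
env.move_linear([.4825,-.377,.23],v=.15)
# to scoop
y=np.deg2rad(168)
env.move_ptp([.38,.2,.22],[pi,0,y])
env.move_ptp([.36,.37,.20],[pi,0,y])
cv2.imwrite("pics/w2.png",env.snapshot("wrist"));np.save("w2.npy",env.camera_info("wrist"),allow_pickle=True)
st("scoop")
A=env.snapshot("top");B=env.snapshot("side");W=cv2.imread("pics/w2.png")
cv2.imwrite("pics/m2.png",np.vstack([np.hstack([cv2.resize(A[140:290,320:450],(346,400)),cv2.resize(B[270:420,190:370],(454,400))]),np.zeros((1,800,3),np.uint8)]))
E
```

```text
mill wrist [0.45828353 0.04335967 0.123     ] eye [0.42830293 0.34791897 0.05      ]
grip 4.56 [0.526  0.0401 0.0679] 0.0416 25.0 [-0.7  0.6  0.2]
lift 5.59 [0.5252 0.0399 0.1989] 0.0419 25.0 [-0.   0.2 -2.7]
over 8.63 [ 0.4833 -0.3775  0.1265] 0.0413 25.0 [-0.4  0.9 -0.5]
down 9.47 [ 0.4826 -0.3771  0.0904] 0.0417 25.0 [-0.2  0.3 -2.5]
rel 10.21 [ 0.4825 -0.377   0.0905] 0.0799 0.0 [-1.2 -0.1 -0.4]
scoop 14.17 [0.3605 0.3685 0.2001] 0.0797 0.0 [-0.4 -0.3  0. ]
```

View pics/m2.png

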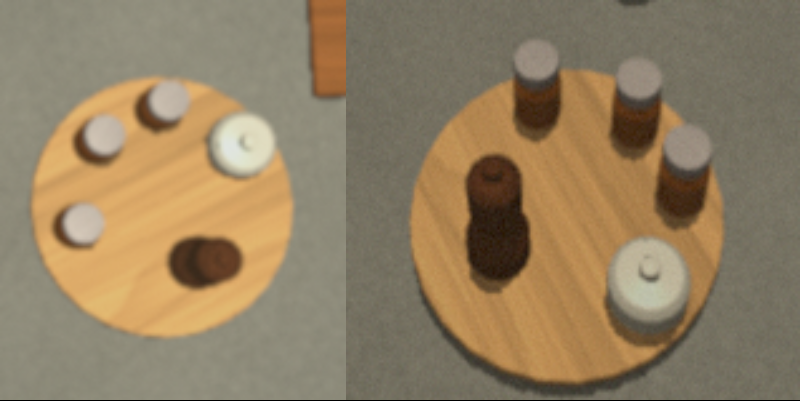

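View pics/w2.png

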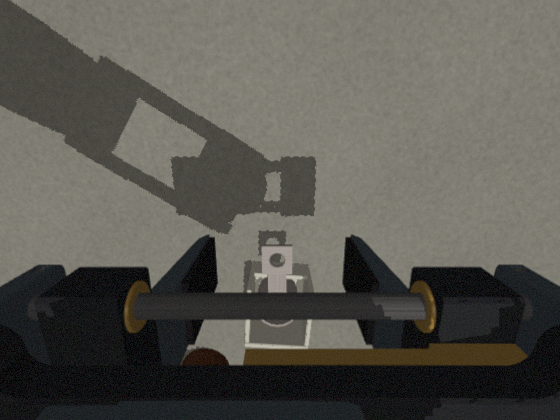

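The mill stands upright in the gap. In the wrist view the scoop eye is at (278,260), with the plate edges nearly parallel to the fingers. Next is the scoop pick and set-down.

```bash
python3 - <<'E'
from h import *
from math import pi
np.set_printoptions(precision=4,suppress=True)
i=np.load("w2.npy",allow_pickle=True).item()
im=cv2.imread("pics/w2.png")
c=im[235:300,245:315];cv2.imwrite("pics/w2c.png",cv2.resize(c,None,fx=8,fy=8,interpolation=cv2.INTER_CUBIC))
print(atz("",(278,260),.050,i),[atz("",p,.05,i) for p in((262,246),(293,246))])
# edges of the bright plate rows 250..270
g=im.max(2).astype(int)
for r in(250,256,266,272,278):print(r,g[r,252:304].tolist())
E
```

```text
[0.4302 0.3506 0.05  ] [array([0.4089, 0.3362, 0.05  ]), array([0.4164, 0.3715, 0.05  ])]
250 [128, 127, 127, 125, 127, 130, 115, 81, 77, 122, 159, 162, 163, 163, 161, 162, 164, 161, 162, 160, 162, 163, 162, 161, 163, 162, 162, 163, 161, 164, 163, 159, 162, 165, 162, 163, 161, 163, 164, 161, 146, 130, 132, 131, 134, 131, 129, 131, 128, 128, 127, 129]
256 [128, 128, 127, 128, 123, 125, 120, 125, 126, 129, 157, 159, 160, 161, 161, 162, 162, 158, 126, 92, 74, 73, 73, 71, 76, 79, 77, 75, 86, 126, 126, 134, 144, 160, 160, 159, 158, 159, 159, 160, 140, 130, 129, 128, 130, 129, 130, 137, 133, 134, 137, 130]
266 [89, 92, 92, 94, 94, 94, 90, 94, 92, 103, 155, 160, 161, 160, 161, 160, 163, 160, 162, 151, 145, 122, 116, 98, 93, 87, 90, 104, 125, 122, 141, 160, 160, 162, 163, 162, 160, 161, 165, 163, 122, 103, 96, 91, 96, 94, 94, 92, 94, 92, 95, 94]
272 [94, 99, 111, 114, 110, 104, 104, 100, 96, 107, 153, 159, 160, 157, 160, 160, 161, 162, 161, 160, 161, 161, 163, 163, 160, 158, 160, 160, 162, 160, 162, 161, 159, 160, 161, 164, 162, 165, 164, 163, 109, 94, 95, 97, 93, 95, 94, 91, 96, 94, 94, 96]
278 [94, 95, 95, 142, 186, 188, 156, 124, 120, 123, 144, 136, 106, 82, 77, 85, 153, 161, 158, 157, 159, 158, 159, 155, 160, 164, 159, 153, 159, 160, 159, 157, 154, 154, 159, 161, 164, 166, 169, 179, 184, 188, 188, 187, 189, 187, 187, 192, 190, 189, 158, 130]
```

View pics/w2c.png

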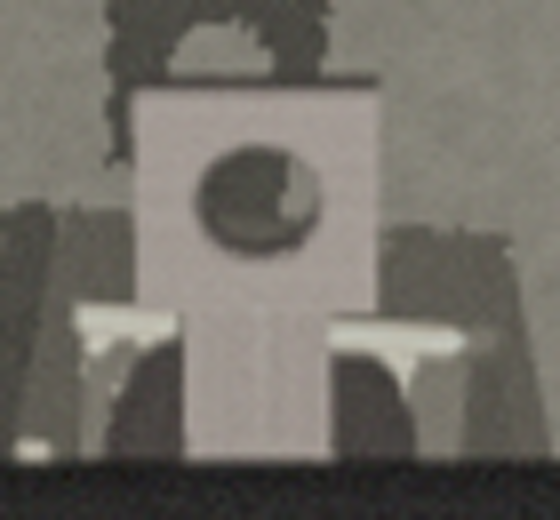

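```bash
python3 - <<'E'
from h import *
from math import pi
np.set_printoptions(precision=4,suppress=True)
def st(m):
    o=env.get_obs();print(m,round(o["time"],2),o["eef_pos"].round(4),round(o["grip_width"],4),np.round(o["gripper_force"],1),np.round(o["ft_force"],1))
g=np.array([.4263,.3518])
env.gripper_to(.07)
env.move_linear([*g,.12],v=.2)
env.move_linear([*g,.028],v=.1)
env.gripper_to(.02,40);st("grip")
env.move_linear([*g,.14],v=.1);st("lift")
if env.get_obs()["grip_width"]<.03: raise SystemExit
env.move_linear([.34,.33,.16],v=.2)
env.move_ptp([.44,.08,.12],[pi,0,0]);env.pause(.3);st("over")
A=env.snapshot("top");B=env.snapshot("side")
env.move_linear([.44,.08,.06],v=.15)
p=lambda im,n,P,w,h,W,H:(lambda c:cv2.resize(im[c[1]-h//2:c[1]+h//2,c[0]-w//2:c[0]+w//2],(W,H),interpolation=cv2.INTER_CUBIC))(proj(n,P)[0].astype(int))
C=env.snapshot("side")
cv2.imwrite("pics/m3.png",np.hstack([p(B,"side",[.42,.08,.13],100,150,400,600),p(C,"side",[.42,.08,.06],100,150,400,600)]))
E
```

```text
grip 17.02 [0.4263 0.3518 0.0281] 0.0354 40.0 [-0.1 -0.6  1.3]
lift 18.28 [0.4259 0.3515 0.1393] 0.0358 40.0 [ 0.5  0.1 -0.6]
over 21.2 [0.44   0.0802 0.12  ] 0.0355 40.0 [ 0.1 -0.  -1.5]
```

View pics/m3.png

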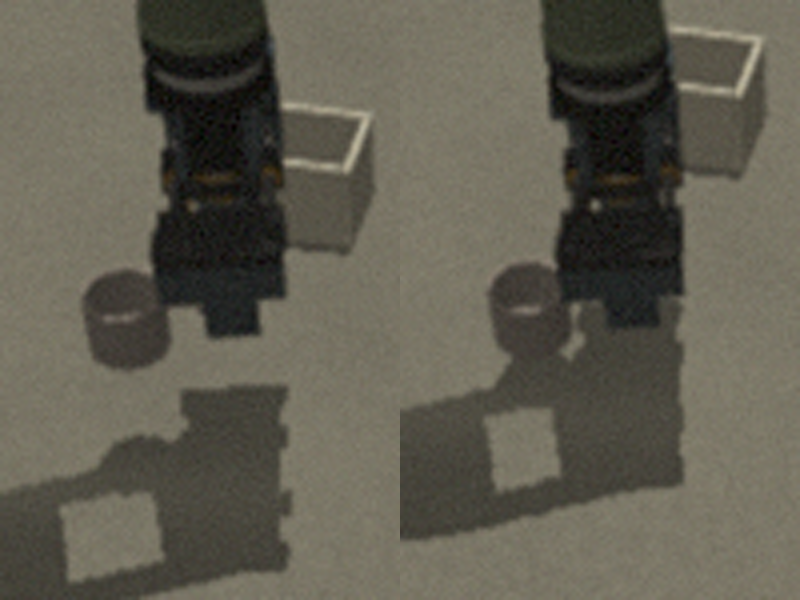

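The cup hangs level and upright. I set it down, let go, and look from the regrasp side.

```bash
python3 - <<'E'
from h import *
from math import pi
np.set_printoptions(precision=4,suppress=True)
def st(m):
    o=env.get_obs();print(m,round(o["time"],2),o["eef_pos"].round(4),round(o["grip_width"],4),np.round(o["gripper_force"],1),np.round(o["ft_force"],1))
env.move_linear([.44,.08,.024],v=.08);env.move_linear([.44,.08,.0225],v=.02);st("down")
env.gripper_to(.065);st("rel")
env.move_linear([.44,.08,.15],v=.15)
env.move_ptp([.36,.08,.21],[pi,0,pi]);env.gripper_to(.085);st("look")
W=env.snapshot("wrist");i=env.camera_info("wrist");np.save("w3.npy",i,allow_pickle=True);cv2.imwrite("pics/w3.png",W)
T=env.snapshot("top");cv2.imwrite("pics/t3.png",T);cv2.imwrite("pics/s3.png",env.snapshot("side"))
print(proj("",[[.37,.08,.044],[.436,.08,.044],[.37,.107,.044],[.343,.08,.044]],i))
cv2.imwrite("pics/w3c.png",cv2.resize(W[120:290,190:370],None,fx=3.5,fy=3.5,interpolation=cv2.INTER_CUBIC))
E
```

```text
down 22.75 [0.4403 0.08   0.0228] 0.0349 40.0 [ 0.6 -0.3 -1.2]
rel 23.38 [0.44   0.08   0.0225] 0.0651 0.0 [-0.2 -0.4  0.3]
look 27.51 [0.36 0.08 0.21] 0.0849 0.0 [-0.4 -0.4 -0.4]
[[280.3801 206.0228]
 [280.3519 257.4953]
 [303.4134 206.023 ]
 [280.3926 183.2972]]
```

View pics/w3c.png

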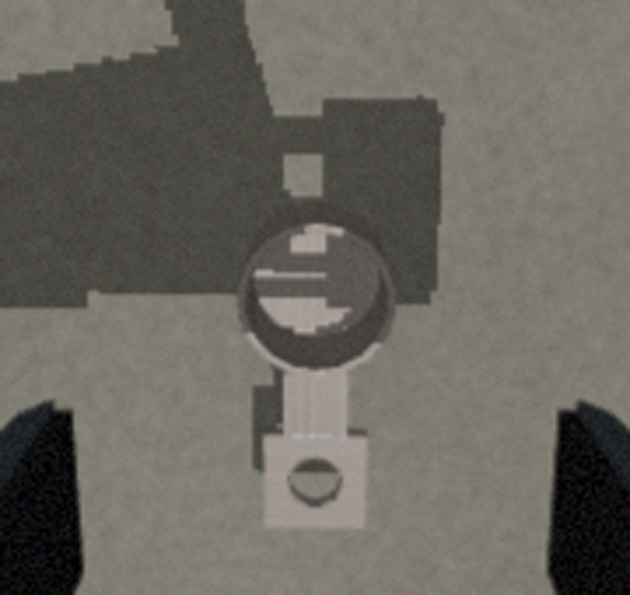

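The scoop stands upright exactly as placed: eye at (315,482) in the crop, or (280.0,257.6) in the full picture, against a predicted (280.4,257.5). Next I check IK, regrasp by the cup, and move to the pre-hang pose.

```bash
cat >> h.py <<'E'
from scipy.spatial.transform import Rotation as Ro
a=np.deg2rad(12);G=np.array([.006,0,.026])
Rt=np.c_[[np.cos(a),0,np.sin(a)],[0,-1,0],[np.sin(a),0,-np.cos(a)]]  # tool axes in scoop frame
def tool(Rs,o): # scoop pose -> TCP pose
    R=Rs@Rt;return o+Rs@(G+Rt[:,2]*.019),Ro.from_matrix(R).as_euler('xyz')
B=np.array([.6685,.0383,.105])
def hang(s,yaw,off=np.zeros(3)):
    z=np.array([-np.cos(np.deg2rad(50)),0,np.sin(np.deg2rad(50))]);x=np.array([-z[2],0,z[0]])
    Rs=Ro.from_euler('z',yaw).as_matrix()@np.c_[x,np.cross(z,x),z]
    return tool(Rs,B+off+Rs[:,2]*s-Rs@[-.066,0,.041])
def st(m):
    o=env.get_obs();print(m,round(o["time"],2),o["eef_pos"].round(4),round(o["grip_width"],4),np.round(o["gripper_force"],1),np.round(o["ft_force"],1))
E
python3 - <<'E'
from h import *
np.set_printoptions(precision=3,suppress=True)
Y=np.deg2rad(-1.3)
assert abs(np.linalg.det(Rt)-1)<1e-6
P,E=tool(Ro.from_euler('z',np.pi).as_matrix(),np.array([.37,.08,0.]));print(P,E,env.ik(P,E))
for s in(.17,.135,.1,.06,.04):print(s,hang(s,Y),env.ik(*hang(s,Y)))
if env.ik(P,E) is None or any(env.ik(*hang(s,Y)) is None for s in(.17,.135,.04)): raise SystemExit
env.move_ptp(P+[0,0,.10],E)
env.move_linear(P,v=.1);st("at")
env.gripper_to(.04,40);st("grip")
env.move_linear(P+[0,0,.15],v=.15);st("lift")
if env.get_obs()["grip_width"]<.05: raise SystemExit
env.move_ptp(*hang(.17,Y));env.pause(.3)
env.move_linear(hang(.135,Y)[0],v=.1);env.pause(.3);st("pre")
print(env.get_obs()["joints"])
t=env.snapshot("top");s=env.snapshot("side")
cv2.imwrite("pics/t4.png",t);cv2.imwrite("pics/s4.png",s)
c=lambda im,x,y,w,h,W,H:cv2.resize(im[y:y+h,x:x+w],(W,H),interpolation=cv2.INTER_CUBIC)
cv2.imwrite("pics/m4.png",np.hstack([c(t,200,160,64,96,400,600),c(s,250,125,64,96,400,600)]))
E
```

```text
[0.36  0.08  0.007] [ 3.142 -0.209  3.142] [ 0.158  0.376  2.151  0.045  0.822 -1.447]
0.17 (array([0.523, 0.042, 0.161]), array([-3.142,  0.489,  3.119])) [ 0.092  0.087  2.135 -0.127  0.437 -1.354]
0.135 (array([0.545, 0.041, 0.134]), array([-3.142,  0.489,  3.119])) [ 0.085  0.159  2.134 -0.142  0.366 -1.343]
0.1 (array([0.568, 0.041, 0.107]), array([-3.142,  0.489,  3.119])) [ 0.079  0.231  2.126 -0.162  0.302 -1.326]
0.06 (array([0.593, 0.04 , 0.076]), array([-3.142,  0.489,  3.119])) [ 0.073  0.313  2.11  -0.194  0.236 -1.297]
0.04 (array([0.606, 0.04 , 0.061]), array([-3.142,  0.489,  3.119])) [ 0.071  0.354  2.099 -0.215  0.206 -1.278]
at 29.3 [0.361 0.08  0.008] 0.0847 0.0 [-0.  -0.2  0. ]
grip 29.88 [0.36  0.08  0.007] 0.0541 40.0 [-0.1  0.3  1.8]
lift 31.03 [0.359 0.08  0.157] 0.0537 40.0 [-0.1 -0.8 -0.4]
pre 32.92 [0.545 0.041 0.134] 0.0543 40.0 [ 0.5 -0.1 -0.2]
[ 0.085  0.158  2.134 -0.142  0.366 -1.343]
```

View pics/m4.png

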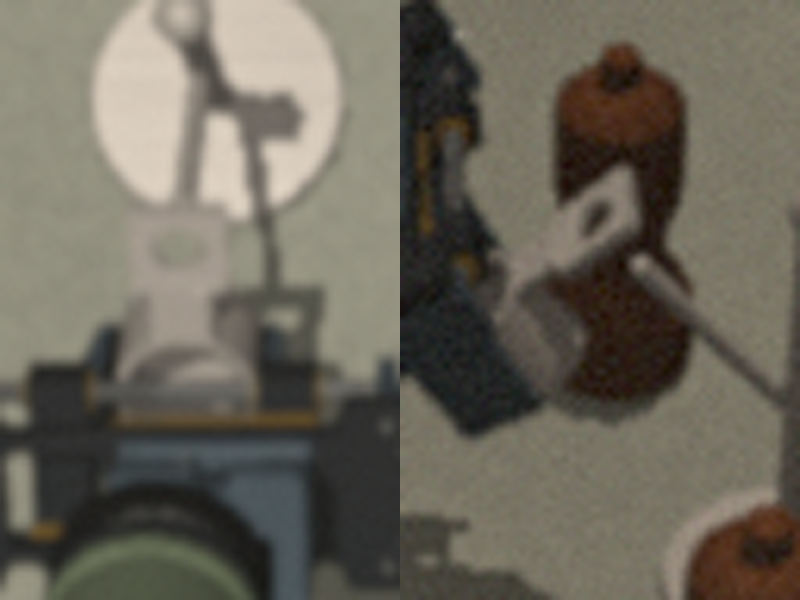

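The peg tip is at (238,263) in the side half, with the hole just above it at (196,213). In the top half the hole is at (177,247) and the peg tip at about (184,205). I compare both with the model.

```bash
python3 - <<'E'
from h import *
np.set_printoptions(precision=4,suppress=True)
Y=np.deg2rad(-1.3);k=6.25
z=Ro.from_euler('z',Y).apply([-.6428,0,.766]);x=Ro.from_euler('z',Y).apply([-.766,0,-.6428]);y=np.cross(z,x)
eye=B+.135*z; tip=B+.11*z
for n,o in(("top",(200,160)),("side",(250,125))):
    P=[eye,tip,B+.035*z,B]+[eye+sx*.018*x+sy*.018*y+.003*z for sx,sy in((-1,-1),(-1,1),(1,1),(1,-1))]+[eye+d*x+.003*z for d in(-.009,.009)]+[eye+d*y+.003*z for d in(-.009,.009)]
    print(n,((proj(n,P)-o+.5)*k-.5).round(0).tolist())
f=lambda u,v,o:((u+.5)/k-.5+o[0],(v+.5)/k-.5+o[1])
T=lambda u,v:ray("top",f(u,v,(200,160)));S=lambda u,v:ray("side",f(u,v,(250,125)))
e=tri(T(177,247),S(196,213));t=tri(T(184,205),S(238,263))
for q in(e[0]-eye,t[0]-tip,e[0]-t[0]):print("xyz",q,"scoop axes",np.array([x,y,z])@q)
print(e[1],t[1])
E
```

```text
top [[183.0, 247.0], [186.0, 210.0], [197.0, 105.0], [202.0, 60.0], [131.0, 211.0], [229.0, 211.0], [233.0, 292.0], [136.0, 292.0], [181.0, 232.0], [183.0, 272.0], [158.0, 252.0], [207.0, 252.0]]
side [[194.0, 224.0], [235.0, 261.0], [349.0, 366.0], [400.0, 412.0], [222.0, 166.0], [229.0, 224.0], [156.0, 273.0], [152.0, 215.0], [207.0, 207.0], [172.0, 231.0], [188.0, 205.0], [191.0, 234.0]]
xyz [0.0003 0.0018 0.0037] scoop axes [-0.0026 -0.0018  0.0026]
xyz [ 0.0018  0.001  -0.0021] scoop axes [-0.     -0.0011 -0.0028]
xyz [-0.0176  0.0012  0.0249] scoop axes [-0.0025 -0.0008  0.0304]
[np.float64(0.4872317759589764), np.float64(0.487231775958863)] [np.float64(0.3323834923586908), np.float64(0.3323834923585455)]
```

```bash
python3 - <<'E'
from h import *
Y=np.deg2rad(-1.3)
off=.0025*np.array([-.766,0,-.643])+[0,-.0008,0]
for s in(.135,.115,.105,.09,.075,.06,.048):
    env.move_linear(hang(s,Y,off)[0],v=.06);st(s)
    f=env.get_obs()["ft_force"]
    if np.linalg.norm(f)>8: print("STOP");break
env.pause(.2)
t=env.snapshot("top");s=env.snapshot("side")
c=lambda im,x,y,w,h,W,H:cv2.resize(im[y:y+h,x:x+w],(W,H),interpolation=cv2.INTER_CUBIC)
cv2.imwrite("pics/m5.png",np.hstack([c(t,200,140,64,96,400,600),c(s,260,140,64,96,400,600)]))
E
```

```text
0.135 33.27 [0.5429 0.0402 0.1321] 0.0541 40.0 [-0.1  0.1 -0.8]
0.115 33.75 [0.5561 0.04   0.1163] 0.054 40.0 [-0.8  0.1 -1.2]
0.105 34.07 [0.5625 0.0398 0.1089] 0.0542 40.0 [ 0.2  0.7 -1.5]
0.09 34.47 [0.5721 0.0396 0.0972] 0.0541 40.0 [-0.5  0.7 -1.3]
0.075 34.87 [0.5818 0.0394 0.0858] 0.0543 40.0 [ 0.3  0.2 -0.9]
0.06 35.27 [0.5914 0.0392 0.0743] 0.054 40.0 [-0.5  0.4 -1.1]
0.048 35.62 [0.5992 0.039  0.0651] 0.0541 40.0 [ 0.1  0.3 -1.1]
```

View pics/m5.png

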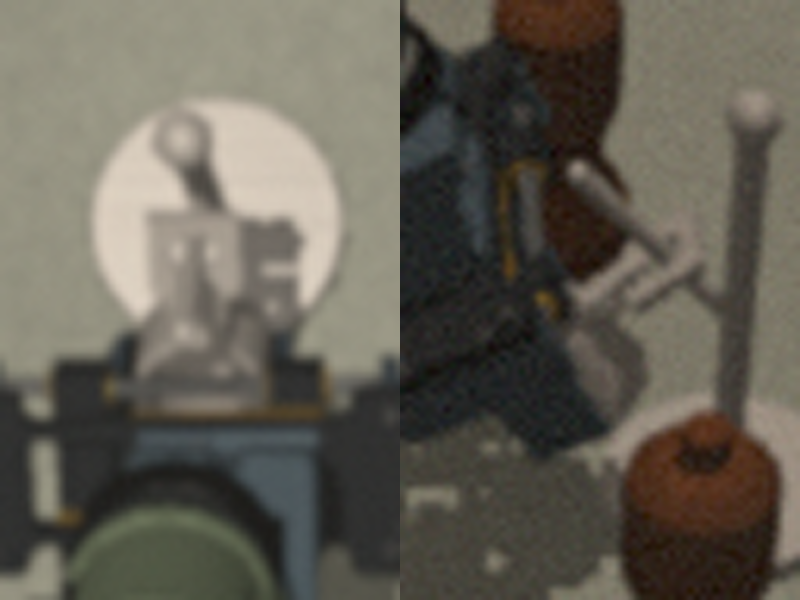

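The peg runs through the hole in both views: side handle at (650,265) with the peg passing through it, and forces stay small. I lower a little more, ease the hole's edge onto the peg, and release.

```bash
python3 - <<'E'
from h import *
Y=np.deg2rad(-1.3);x=np.array([-.766,0,-.643]);z=np.array([-.643,0,.766])
off=.0025*x+[0,-.0008,0]
P=hang(.038,Y,off)[0];env.move_linear(P,v=.06);st("s38")
for k in range(1,5):
    env.move_linear(P+x*.001*k,v=.02);env.pause(.1)
    f=env.get_obs()["ft_force"];print(k,f.round(1))
    if np.linalg.norm(f-[0,.3,-1.1])>2.5:break
Q=P+x*.001*k
env.gripper_to(.066);env.pause(.3);st("rel")
env.gripper_to(.088);env.pause(.5)
t=env.snapshot("side")
env.move_linear(Q+z*.07,v=.08);st("out")
env.move_linear(Q+z*.07+[-.12,0,.08],v=.15);st("clear");env.pause(1)
s=env.snapshot("side");T=env.snapshot("top");cv2.imwrite("pics/t6.png",T);cv2.imwrite("pics/s6.png",s)
c=lambda im,x,y,w,h,W,H:cv2.resize(im[y:y+h,x:x+w],(W,H),interpolation=cv2.INTER_CUBIC)
cv2.imwrite("pics/m6.png",np.hstack([c(s,255,140,80,120,400,600),c(T,200,140,80,120,400,600)]))
E
```

```text
s38 36.23 [0.6056 0.0388 0.0574] 0.0541 40.0 [-0.5  0.9 -1.7]
1 [ 0.7 -0.1 -1.2]
2 [-0.3 -0.6 -0.1]
3 [-0.5  0.4 -0.8]
4 [2.6 0.2 1. ]
rel 38.34 [0.6025 0.0389 0.0553] 0.0664 0.0 [0.1 0.8 0.3]
out 40.45 [0.5576 0.0389 0.1088] 0.0879 0.0 [ 0.8  0.1 -0.9]
clear 41.56 [0.4378 0.0389 0.1887] 0.0882 0.0 [-0.1  0.5  0.5]
```

View pics/m6.png

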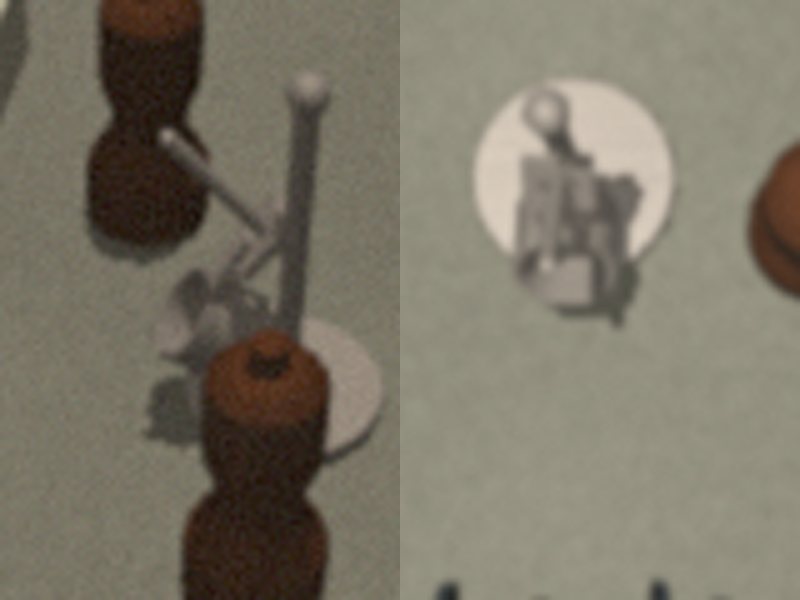

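The scoop hangs on the peg at about (262,235) in the side crop, roughly 25–30 mm along it, and touches nothing but the stand. I check numerically that it is still and that the rest of the scene is unchanged, then hand in.

```bash
python3 - <<'E'
from h import *
av=lambda n:np.mean([env.snapshot(n).astype(float) for _ in range(6)],0)
b=lambda i:cv2.GaussianBlur(i,(5,5),0)
a=av("side");c=av("top");env.pause(1.5);a2=av("side");c2=av("top")
print("motion",np.abs(b(a)-b(a2)).max(),np.abs(b(c)-b(c2)).max())
# Susan region now vs after placing (top: t3)
d=np.abs(b(c2)-b(cv2.imread("pics/t3.png").astype(float)));print("susan change",d[150:280,325:450].max(), "noise elsewhere",d[20:60].max())
st("end")
if np.abs(b(a)-b(a2)).max()<15: print(env.finish_job())
E
```

```text
motion 3.2259114583333286 1.4205729166666643
susan change 4.463541666666657 noise elsewhere 4.315755208333343
end 45.36 [0.4375 0.0389 0.189 ] 0.0882 0.0 [ 0.1 -0.7 -0.5]
the job is handed in; nothing more can be done
None
```

The job is handed in at about 45 s: the mill stands upright in the Susan's gap, and the scoop was set down, regrasped by its cup and now hangs still on the peg, about 25–30 mm along it by estimate, probably resting lightly against the post; I viewed 13 pictures, over the limit of 10.

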